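Fill the spice caddy and lift it level

ROBOT

A 7-joint arm with a two-finger parallel gripper is mounted at the origin on a cart in front of the work surface, level with it; the furniture and walls round the work are solid. World frame = base frame: x ahead of the robot, y to its left, z up, the work surface at z = 0. Lengths are in m, angles in rad, forces in N, time in s.
With the tool pointing down it reaches from about 0.4 to 0.85 m from the base axis. Payload 6.9 kg.
Tool frame: the origin (TCP) lies between the finger pads, 19 mm behind the fingertips; this is the grasp point; z points along the fingers, y is the line along which they close (so a half turn about z gives the same grasp; the last joint's range is limited). The gripper opens to 85 mm and grips with 20 to 120 N. Pads are 22 mm wide; open, the fingers measure 114 mm over their backs; the gripper's body (76 mm by 85 mm) begins 54 mm behind the grasp point. The pads swing forward as they close: fully open they stand 13 mm farther back than shut.
Start: joints at [0.105, 0.507, -0.238, 1.5, 0.126, 1.149, -0.155], TCP at [0.625, -0, 0.25] pointing down, gripper open.
Joint ranges: [-3.08, 3.08], [-0.24, 2.05], [-1.43, 1.35], [0, 2.5], [-1.52, 4.66], [0.17, 1.96], [-2.89, 2.89]. Speed limits (rad/s): [2.39, 2.39, 3.14, 3.14, 3.14, 3.14, 3.14].

INTERFACE

Orientations are given as a unit quaternion [w, x, y, z].
In Python, from station import ctrl, get_state, vision, ticket, models gives the robot as it stands. Calls block until the motion is done:
- ctrl.movep(position, orientation): joint-space move of the TCP to a pose.
- ctrl.movel(position, frame=None, max_speed=0.15): straight line of the TCP; frame=None keeps the orientation; max_speed is the mean speed in m/s.
- ctrl.set_joints(angles): joint-space move.
- ctrl.ungrasp() and ctrl.close_gripper(force=None): open the fingers fully, or close them until they stop; force is the grip in N (None keeps the last).
- ctrl.pause(seconds).
- ctrl.ik(position, orientation): joint angles nearest the present ones, or None.
- get_state(): the state.
- vision.grab_frame(name): name is "scene" or "side" or "wrist"; returns (picture, depth): 480x640x3 uint8, blue, green, red; 480x640 float32, m along the optical axis (not along the pixel's ray), 0 where there is no reading.
- vision.camera_info(name): a dict with "mtx" (3x3 intrinsics, pixels), "R" (3x3) and "t" (3): a world point X has camera coordinates R X + t; the wrist camera has in their place "hand_eye" (4x4, takes a point from camera to tool coordinates, whose origin is the TCP and whose axes are the flange's). Camera axes: x right, y down, z forward; pixel columns grow to the right and rows downward; lengths in m; the calibration is good to about 2 mm. The wrist camera is an equidistant fisheye: a pixel r from the principal point sees the ray r / f radians off the axis. A picture is of the moment at which its call begins: read the wrist's pose just before it. camera_info takes no time and is no camera call.
A pose or a line that the arm cannot do raises ctrl.Unreachable and nothing moves.
- ticket.close_job(): hands the job in; it is judged then, once.
Trained networks look in the newest picture that a camera, given by its name, has taken for a name from the list of things; names that differ only in an ending like _2 or _b are one class to them, and where a whole thing is asked for, a point or a joint stands for the part that bears it (a point fixed in the world has none). Each returns a list of dicts, best first, with "p" (0 to 1); they miss things now and then, are a little off and sometimes report something else, mostly with a low value. They report only what shows in the picture. A call takes as long as a camera call. They do not tell look-alikes from the thing itself.
- models.recognise(camera, target): "point" ([column, row] in pixels, amid what is visible of it).
- models.masks_of(camera, target): "mask" (480x640 bool, what is visible of it) and "point" ([column, row] in pixels, amid what is visible of it).
The state is a dict: "time": time; "qpos": joint angles; "qd": joint speeds; "tau": joint torques, N m; "tcp_pos": TCP position; "eef_rot": TCP orientation; "contact_force": force on the tool from outside, world axes, zero at the start; "wrist_torque": the same for the moment, N m; "width": finger opening in m; "gripper_force": force on a finger pad.
Only numpy, scipy, OpenCV 4.12 (cv2) and the standard library are available. Lean on these libraries where they do the work, as an engineer would, in place of code of your own. Each camera call takes 0.05 s, during which the arm holds its last target. There are 200 camera calls.

TASK

Of the three look-alike steel canisters with wooden lids, which differ only in thickness, stand the one that fits snugly fully down in the empty round well of the wooden spice caddy and let go of it. Then lift the loaded caddy by its white handle about 10 cm clear of the worktop, keeping it level all the way, and end the program while still holding it there, steady and level, with the canister and the spice jar in their places. Leave the other two canisters, the mug and the food tin where they stand.

Things in the scene. Friction and masses are not known exactly. Their poses are not given: they have to be found in the camera images.
- caddy: Loose wooden block 80 (x) x 220 (y) x 40 mm high, about 0.4 kg, with a handle in the middle. Origin: centre of its underside; z up. Empty round well (50 mm wide, 32 mm deep) at y = -65 mm; square 48 mm pocket, as deep, with the spice jar at y = +65 mm. Two thin steel posts at y = -26 and +26 mm carry a white handle bar.
- well (a point): Centre of the floor of the caddy's empty round well, 8 mm above the caddy's underside, 32 mm below the block's top. Axes as the caddy's.
- pocket (a point): Centre of the floor of the caddy's square pocket, 8 mm above the caddy's underside. Axes as the caddy's.
- grip (a point): Centre of the white handle bar, 100 mm above the caddy's underside, over the caddy's middle; the bar is 16 (x) x 66 (y) x 20 mm high (90 to 110 mm above the underside), gripped across x. Axes as the caddy's.
- pepper_jar: Spice jar with dark lid and green label, 44 x 44 x 105 mm, about 0.11 kg, standing loose in the caddy's square pocket. Origin: centre of its underside; z up.
- canister_slim: Upright steel canister with flat wooden lid, 38 mm in diameter, 100 mm high (the lid, of the same diameter, is the top 22 mm and fixed on). Far too loose in the well. Origin: centre of its underside; z up.
- canister_medium: Upright steel canister with flat wooden lid, 46 mm in diameter, 100 mm high (the lid, of the same diameter, is the top 22 mm and fixed on), about 0.12 kg. This one fits the 50 mm well snugly. Origin: centre of its underside; z up.
- canister_wide: Upright steel canister with flat wooden lid, 54 mm in diameter, 100 mm high (the lid, of the same diameter, is the top 22 mm and fixed on). Too wide for the well. Origin: centre of its underside; z up.
- mug: White mug with pale green inside, 80 x 113 x 91 mm, a bystander. Origin: underside.
- pea_tin: Food tin with a green and white label, 58 mm in diameter, 72 mm high, a bystander. Origin: centre of its underside.
Things that resemble listed ones, but are neither listed nor needed, are in the scene too. Leave any blue or pink look-alike of the canister_medium alone.

How it is judged:
On the way:
1. the 46 mm canister stands fully down in the round well, let go, with the caddy still on the worktop (distance between canister_medium and well below 0.007 m and angle between the z axis of canister_medium and the z axis of caddy, either way round below 0.1 rad and contact force between canister_medium and the fingers below 0.1 N and height (world z) of caddy below 0.006 m), for 0.2 s.
At the end, for the whole second after the job is handed in: Caddy held by its bar in the fingers (TCP within 50 mm of its centre, over 2 N), underside 60 to 160 mm up, under 0.1 rad from level, still (0.02 m/s, 0.15 rad/s); 46 mm canister within 7 mm of the well floor's centre and 0.1 rad of upright in it; jar within 10 mm of the pocket floor's centre (distance between canister_medium and well below 0.007 m and angle between the z axis of canister_medium and the z axis of caddy, either way round below 0.1 rad and height (world z) of caddy between 0.06 and 0.16 m and angle between caddy's own z axis and vertical below 0.1 rad and linear speed of caddy below 0.02 m/s and angular speed of caddy below 0.15 rad/s and contact force between caddy and the fingers above 2 N and distance between the grasp point and grip below 0.05 m and distance between pepper_jar and pocket below 0.01 m); the arm keeps its last pose, push and grip.
It fails at once if the caddy is tilted more than 0.2 rad (angle between caddy's own z axis and vertical above 0.2 rad).
It fails at once if one of the other canisters, the mug or the food tin is moved more than 30 mm (distance of any of canister_slim, canister_wide, mug, pea_tin from where it was at the start of the episode above 0.03 m).
It also fails if it takes over 58 s, if anything falls off the work surface, if the arm or the gripper's body presses on something with over 40 N, if the wrist force passes 120 N, or if a joint passes its speed limit or range.

## Working session

There is one attempt and no reset: what is moved stays moved. The work goes in short steps, each a Python script; the robot and the scene stay as the last script left them, time stands still between calls to the robot, and variables do not carry over. Pictures are saved under pics/ and viewed, at most 10 in all, crops included, and the job is handed in when it is done.

```bash
ls; mkdir -p pics
python3 - <<'E'
from station import ctrl,get_state,vision,ticket,models
import cv2,numpy as np
fs=[]
for n in ("scene","side"):
    p,d=vision.grab_frame(n); cv2.imwrite(f"pics/{n}0.png",p); np.save(f"pics/{n}0.npy",d)
    i=vision.camera_info(n); print(n,np.round(i["mtx"],1).tolist(),np.round(i["R"],3).tolist(),np.round(i["t"],3).tolist())
    for t in ("canister_medium","caddy","pepper_jar","grip","well","mug","pea_tin"):
        try: print(t,[(np.round(r["point"]).astype(int).tolist(),round(r["p"],2)) for r in models.recognise(n,t)])
        except Exception as e: print(t,e)
s=get_state();print(s["time"],s["eef_rot"],s["tcp_pos"])
E
```

```text
pics
scene [[442.1, 0.0, 317.8], [0.0, 442.1, 229.0], [0.0, 0.0, 1.0]] [[0.739, -0.673, 0.016], [-0.419, -0.479, -0.771], [0.527, 0.564, -0.636]] [-0.419, 0.299, 0.605]
canister_medium [([332, 229], 0.89), ([418, 248], 0.87), ([395, 274], 0.58), ([365, 247], 0.56)]
caddy [([227, 225], 0.8)]
pepper_jar [([200, 188], 0.63)]
grip [([226, 223], 0.6)]
well [([226, 222], 0.94)]
mug [([477, 288], 0.93), ([309, 275], 0.61)]
pea_tin [([322, 189], 0.67)]
side [[573.4, 0.0, 313.7], [0.0, 573.4, 231.8], [0.0, 0.0, 1.0]] [[0.971, -0.24, -0.012], [-0.166, -0.632, -0.757], [0.174, 0.737, -0.653]] [-0.57, 0.161, 1.022]
canister_medium [([389, 290], 0.78), ([344, 262], 0.76), ([348, 302], 0.68), ([326, 231], 0.64)]
caddy [([242, 207], 0.73)]
pepper_jar [([229, 158], 0.56)]
grip [([243, 204], 0.57)]
well [([244, 205], 0.74), ([266, 280], 0.33)]
mug [([424, 348], 0.88), ([243, 205], 0.48)]
pea_tin [([349, 201], 0.94)]
0.8 [-1.61847855e-05  7.07121863e-01  7.07091698e-01 -6.40125832e-06] [ 6.24969011e-01 -2.68192456e-05  2.49983590e-01]
```

View pics/scene0.png

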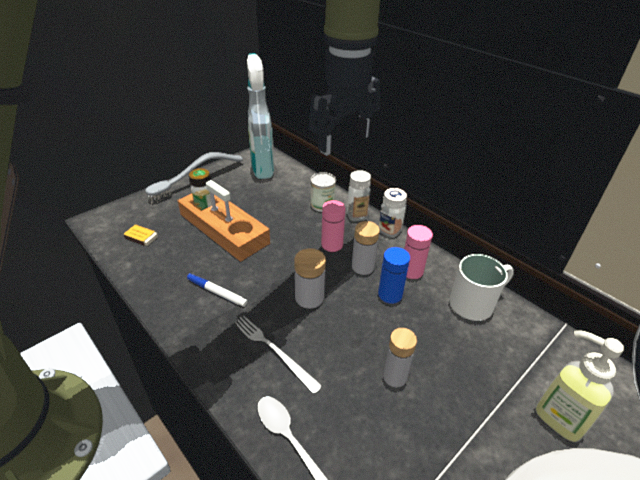

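View pics/side0.png

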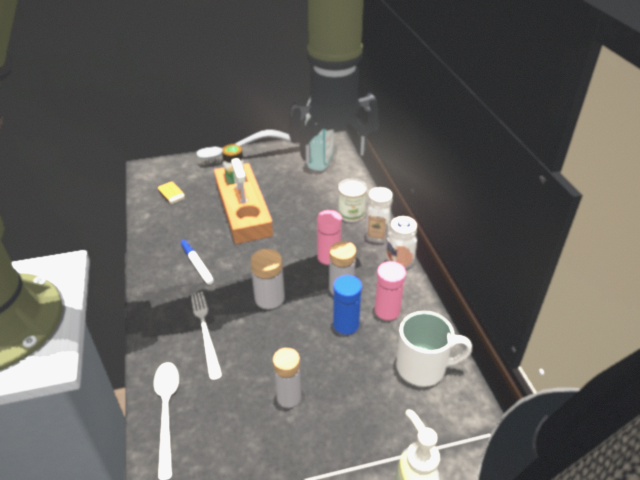

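Scene picture: the steel canisters with wooden lids are at (310,278), (365,247) and (400,358). The pink ones at (332,229) and (418,248) and the blue one at (395,274) are look-alikes. The caddy is at (225,225) with its well facing the camera at (241,228), the jar at (200,188) and the handle at (217,190). The side picture shows the same canisters at (267,280), (342,268) and (287,378). Next I measure the diameters from depth.

```bash
cat > h.py <<'E'
import numpy as np,cv2
from scipy.optimize import least_squares
from station import ctrl,get_state,vision,ticket,models
def cloud(n,d):
    i=vision.camera_info(n);K=i["mtx"];v,u=np.mgrid[:480,:640]
    c=np.stack([(u-K[0][2])/K[0][0]*d,(v-K[1][2])/K[1][1]*d,d],-1)
    X=(c-np.array(i["t"]))@np.array(i["R"]); X[d<=0]=np.nan
    return X
E
python3 - <<'E'
from h import *
P={n:cloud(n,np.load(f"pics/{n}0.npy")) for n in("scene","side")}
seeds={"scene":dict(A=(311,258),B=(367,231),C=(402,338),pinkL=(333,207),pinkR=(419,233),blue=(396,256)),"side":dict(A=(267,258),B=(343,251),C=(287,356),pinkL=(329,216),pinkR=(392,269),blue=(348,285))}
for k in seeds["scene"]:
  for n in P:
    X=P[n]; u,v=seeds[n][k]; s=X[v-3:v+4,u-3:u+4].reshape(-1,3); s=np.nanmedian(s,0)
    near=np.hypot(X[...,0]-s[0],X[...,1]-s[1])<.05
    top=X[near&(X[...,2]>.094)&(X[...,2]<.107)]
    bod=X[near&(X[...,2]>.02)&(X[...,2]<.09)][:,:2]
    f=least_squares(lambda p:np.hypot(*(bod-p[:2]).T)-p[2],[s[0],s[1],.022],loss="soft_l1",f_scale=.002).x
    (c,w,a)=cv2.minAreaRect(top[:,:2].astype(np.float32)) if len(top)>5 else (0,0,0)
    print(k,n,"seed",s.round(3),"top",len(top),np.round(c,3),np.round(w,3),"body c,diam",f[:2].round(3),round(2*f[2],4),len(bod))
for n in P:
    X=P[n]; reg=np.zeros((480,640),bool)
    if n=="scene": reg[160:262,170:275]=1
    else: reg[140:250,205:280]=1
    t=X[reg&(abs(X[...,2]-.04)<.006)]
    r=cv2.minAreaRect(t[:,:2].astype(np.float32)); print(n,"block",len(t),np.round(r[0],3),np.round(r[1],3),round(r[2],1))
    hb=X[reg&(X[...,2]>.104)&(X[...,2]<.116)]
    for lo,hi in((.085,.103),(.103,.118)):
        q=X[reg&(X[...,2]>lo)&(X[...,2]<hi)]; print(lo,len(q),q.mean(0).round(3),q.min(0).round(3),q.max(0).round(3))
    for m in [(218,190),(200,175)] if n=="scene" else [(239,172),(232,151)]: print(m,X[m[1],m[0]].round(3))
    w=X[reg&(X[...,2]<.03)&(X[...,2]>.004)]; print("low",w.mean(0).round(3))
E
```

```text
A scene seed [ 0.489 -0.067  0.098] top 551 [ 0.485 -0.066] [0.054 0.052] body c,diam [ 0.486 -0.065] 0.0532 821
A side seed [ 0.489 -0.066  0.101] top 580 [ 0.486 -0.066] [0.054 0.053] body c,diam [ 0.486 -0.065] 0.0531 834
B scene seed [ 0.615 -0.081  0.098] top 317 [ 0.62  -0.075] [0.044 0.043] body c,diam [ 0.621 -0.074] 0.0451 645
B side seed [ 0.621 -0.081  0.101] top 420 [ 0.621 -0.077] [0.046 0.045] body c,diam [ 0.621 -0.075] 0.0452 457
C scene seed [ 0.476 -0.278  0.098] top 465 [ 0.476 -0.279] [0.036 0.037] body c,diam [ 0.477 -0.279] 0.0373 711
C side seed [ 0.48  -0.278  0.101] top 488 [ 0.477 -0.281] [0.039 0.037] body c,diam [ 0.477 -0.28 ] 0.0373 683
pinkL scene seed [0.62  0.016 0.098] top 268 [0.62  0.014] [0.045 0.044] body c,diam [0.621 0.015] 0.0451 588
pinkL side seed [0.622 0.018 0.101] top 345 [0.62  0.013] [0.046 0.046] body c,diam [0.621 0.015] 0.0449 501
pinkR scene seed [ 0.684 -0.148  0.098] top 324 [ 0.685 -0.148] [0.044 0.045] body c,diam [ 0.686 -0.147] 0.0454 558
pinkR side seed [ 0.688 -0.146  0.101] top 466 [ 0.685 -0.15 ] [0.047 0.045] body c,diam [ 0.686 -0.148] 0.045 736
blue scene seed [ 0.604 -0.16   0.098] top 393 [ 0.604 -0.161] [0.044 0.044] body c,diam [ 0.605 -0.16 ] 0.0452 707
blue side seed [ 0.606 -0.162  0.101] top 505 [ 0.605 -0.162] [0.045 0.045] body c,diam [ 0.605 -0.16 ] 0.0453 755
scene block 1923 [0.498 0.278] [0.342 0.26 ] 50.0
0.085 231 [0.468 0.233 0.096] [0.451 0.178 0.085] [0.493 0.287 0.103]
0.103 397 [0.473 0.246 0.109] [0.452 0.178 0.103] [0.494 0.299 0.114]
(218, 190) [0.474 0.203 0.107]
(200, 175) [0.473 0.268 0.112]
low [0.5   0.236 0.017]
side block 1864 [0.472 0.26 ] [0.327 0.105] 89.9
0.085 156 [0.474 0.216 0.096] [ 0.452 -0.047  0.085] [0.501 0.281 0.103]
0.103 417 [0.475 0.245 0.111] [0.453 0.175 0.103] [0.496 0.3   0.118]
(239, 172) [0.478 0.191 0.111]
(232, 151) [0.474 0.267 0.115]
low [0.475 0.225 0.015]
```

```bash
cat >> h.py <<'E'
from scipy.spatial.transform import Rotation as Ro
def wcloud(d,s):
    i=vision.camera_info("wrist");K=np.array(i["mtx"]);H=np.array(i["hand_eye"]);v,u=np.mgrid[:480,:640]
    a=(u-K[0,2])/K[0,0];b=(v-K[1,2])/K[1,1];r=np.hypot(a,b)+1e-9;k=np.tan(np.minimum(r,1.4))/r
    c=np.stack([a*k*d,b*k*d,d],-1)@H[:3,:3].T+H[:3,3]
    q=np.array(s["eef_rot"]);X=c@Ro.from_quat(q[[1,2,3,0]]).as_matrix().T+np.array(s["tcp_pos"])
    X[d<=0]=np.nan;return X
def wrist(name):
    s=get_state();p,d=vision.grab_frame("wrist");cv2.imwrite(f"pics/{name}.png",p);np.save(f"pics/{name}.npy",wcloud(d,s));return p,wcloud(d,s)
DOWN=[0,.70711,.70711,0]
def caddyfit(X,x0=(.473,.205,0)):
    m=(abs(X[...,0]-.473)<.08)&(abs(X[...,1]-.205)<.16)
    t=X[m&(abs(X[...,2]-.04)<.005)][:,:2]
    h=X[m&(X[...,2]>.104)&(X[...,2]<.116)]
    r=cv2.minAreaRect(t.astype(np.float32))
    return len(t),np.round(r[0],4),np.round(r[1],4),round(r[2],1),h
E
python3 - <<'E'
from h import *
for n in("scene","side"):
    X=cloud(n,np.load(f"pics/{n}0.npy"));print(n,*caddyfit(X)[:4])
    if n=="scene":
        print("bottle",X[60:75,252:262].reshape(-1,3)[::29].round(2).tolist())
        print("shakers",X[183,360].round(3),X[193,395].round(3))
ctrl.movel([.60,-.075,.27]);p,X=wrist("wB")
ctrl.movep([.473,.17,.28],DOWN);p2,X2=wrist("wC")
print(caddyfit(X2)[:4],get_state()["time"])
cv2.imwrite("pics/both.png",cv2.resize(np.hstack([p,p2]),(800,300)))
E
```

```text
scene 1680 [0.4775 0.2119] [0.0824 0.2224] 3.8
bottle [[0.7, 0.37, 0.28], [0.79, 0.47, 0.23], [0.7, 0.34, 0.27], [0.69, 0.34, 0.27], [0.69, 0.34, 0.26], [0.68, 0.34, 0.26]]
shakers [0.72  0.037 0.1  ] [ 0.751 -0.034  0.098]
side 1736 [0.478 0.211] [0.0805 0.2255] 3.6
(11335, array([0.4794, 0.2099]), array([0.0811, 0.2207]), 3.6) 2.6583
```

View pics/both.png

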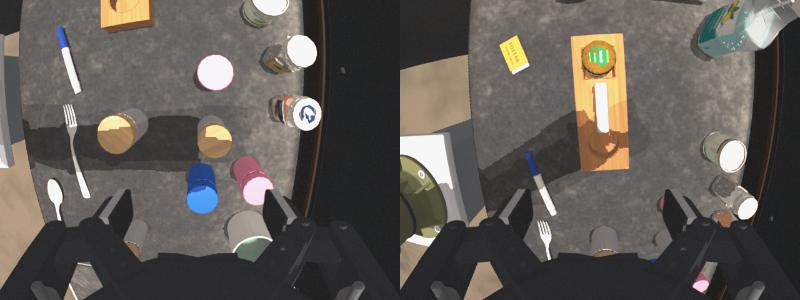

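Left picture: the wood-lidded steel canister of 46 mm is at (214,135). It is clearly narrower than the wide one at (117,130), and its neighbours are pink (215,72), blue (203,185) and pink (255,180). Right picture: the caddy with the bar at (601,107), the well at (603,143) and the jar at (600,58). I pick canister B at (0.621,-0.0745).

```bash
cat >> h.py <<'E'
def cyl(X,x,y,lo,hi):
    m=(np.hypot(X[...,0]-x,X[...,1]-y)<.032)&(X[...,2]>lo)&(X[...,2]<hi);b=X[m][:,:2]
    f=least_squares(lambda p:np.hypot(*(b-p).T)-.023,[x,y],loss="soft_l1",f_scale=.001).x
    return f,len(b)
def hole(X,x,y):
    m=(np.hypot(X[...,0]-x,X[...,1]-y)<.036)&(abs(X[...,2]-.04)<.005);b=X[m][:,:2]
    c=np.array([x,y])
    for _ in range(10):   # rim = innermost top points per angle
        d=b-c;a=np.arctan2(d[:,1],d[:,0]);r=np.hypot(*d.T);k=((a+np.pi)/(2*np.pi)*36).astype(int)%36
        e=np.array([b[k==j][np.argsort(r[k==j])[min(1,(k==j).sum()-1)]] for j in range(36) if (k==j).sum()>2])
        f=least_squares(lambda p:np.hypot(*(e-p[:2]).T)-p[2],[*c,.025],loss="soft_l1",f_scale=.001).x;c=f[:2]
    return f,len(e)
E
python3 - <<'E'
from h import *
W=np.load("pics/wC.npy");print("well wrist",hole(W,.483,.1455))
for n in("scene","side"): print("well",n,hole(cloud(n,np.load(f"pics/{n}0.npy")),.483,.1455))
B=np.load("pics/wB.npy");print("B wrist",cyl(B,.621,-.0745,.02,.09))
t=B[(np.hypot(B[...,0]-.621,B[...,1]+.0745)<.04)&(B[...,2]>.094)];print(t.mean(0),cv2.minAreaRect(t[:,:2].astype(np.float32)))
ctrl.movep([.621,-.0745,.2],DOWN)
ctrl.movel([.621,-.0745,.072],max_speed=.12)
ctrl.close_gripper(30)
s=get_state();print(s["width"],s["gripper_force"],s["contact_force"],s["time"])
ctrl.movel([.621,-.0745,.20],max_speed=.12)
s=get_state();print(s["width"],s["gripper_force"],s["contact_force"],s["time"])
E
```

```text
well wrist (array([0.48357173, 0.14605116, 0.02520819]), 34)
well scene (array([0.48078722, 0.14597689, 0.02711121]), 36)
well side (array([0.48165385, 0.14402999, 0.02675613]), 36)
B wrist (array([ 0.62280406, -0.07707493]), 463)
[ 0.62371239 -0.06505678  0.31454678] ((0.6215328574180603, -0.07622428983449936), (0.07888725399971008, 0.044855885207653046), 0.1649782806634903)
0.04530093264526574 30.41568271815777 [-1.07596961 -0.30821495  3.5868273 ] 5.4583
0.045342020249580804 30.77936388552189 [-0.41619829  0.1606883  -1.81291129] 6.675
```

Run:
```python
from h import *
ctrl.movel([.621,-.0745,.26],max_speed=.2)
ctrl.movep([.482,.1455,.26],DOWN)
ctrl.movel([.482,.1455,.125],max_speed=.15)
s=get_state();print(s["tcp_pos"],s["time"])
for n in("scene","side"):
    p,d=vision.grab_frame(n);cv2.imwrite(f"pics/{n}1.png",p);X=cloud(n,d)
    print(n,cyl(X,.482,.1455,.058,.098),[cyl(X,.482,.1455,a,a+.012)[0].round(4).tolist() for a in(.057,.07,.083)],*caddyfit(X)[:4])
p1=cv2.imread("pics/scene1.png")[130:280,140:340];p2=cv2.imread("pics/side1.png")[110:260,160:360]
cv2.imwrite("pics/hov.png",np.hstack([cv2.resize(q,(400,300)) for q in(p1,p2)]))
```

```text
[0.4826173  0.14549543 0.12557341] 9.1917
scene (array([0.48175729, 0.14590606]), 365) [[0.4819, 0.1458], [0.4819, 0.1458], [0.4817, 0.1461]] 1357 [0.4767 0.2123] [0.0825 0.2243] 3.7
side (array([0.48190505, 0.14536105]), 362) [[0.482, 0.1455], [0.482, 0.1449], [0.4817, 0.1457]] 1016 [0.4788 0.2029] [0.0807 0.2097] 3.5
```

View pics/hov.png

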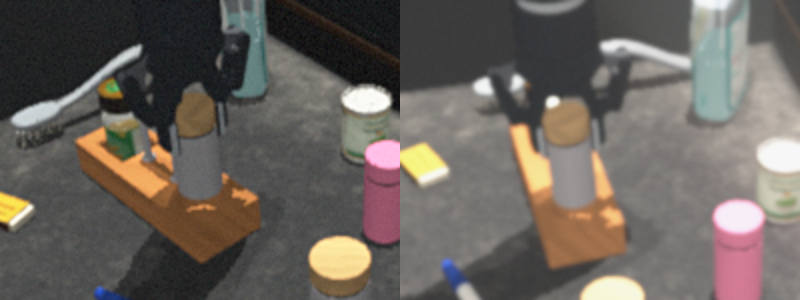

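The picture shows the canister held upright at about (200,150)/(570,155) over the well end of the caddy. Its measured axis is within about 1 mm of the well. I lower it in small steps, watching the force and searching sideways if it catches on the rim.

```bash
cat > ins.py <<'E'
from h import *
c=np.array([.4822,.1463]);offs=[(0,0),(.0015,0),(-.0015,0),(0,.0015),(0,-.0015),(.002,.002),(-.002,.002),(.002,-.002),(-.002,-.002)]
z=.116;ctrl.movel([*c,z],max_speed=.06);f0=np.array(get_state()["contact_force"]);i=0
while z>.0805:
    z=max(z-.003,.080);ctrl.movel([*c+offs[i],z],max_speed=.03)
    s=get_state();f=np.array(s["contact_force"])-f0;print(round(z,4),s["tcp_pos"].round(4) if hasattr(s["tcp_pos"],"round") else s["tcp_pos"],f.round(1),round(s["time"],2))
    if f[2]>6:
        if z<.088: break
        i+=1
        if i==len(offs): print("stuck");break
        z=z+.005;ctrl.movel([*c+offs[i-1],z],max_speed=.06);ctrl.movel([*c+offs[i],z],max_speed=.06)
        z=z-.0
E
python3 ins.py
```

```text
0.113 [0.4821 0.1463 0.1128] [-0.1 -2.1 -0.5] 9.84
0.11 [0.4821 0.1462 0.1098] [ 0.2 -0.4 -0.2] 10.09
0.107 [0.4821 0.1463 0.1068] [-0.  -1.8  0.6] 10.34
0.104 [0.4821 0.1462 0.1038] [ 0.2 -1.  -0.6] 10.59
0.101 [0.4821 0.1463 0.1008] [ 0.6 -0.2  0.2] 10.84
0.098 [0.4821 0.1463 0.0978] [ 0.1 -0.9  0.6] 11.09
0.095 [0.4821 0.1463 0.0948] [ 0.4 -1.1  0.3] 11.34
0.092 [0.4821 0.1463 0.0918] [0.7 0.2 0.6] 11.59
0.089 [0.4821 0.1463 0.0888] [ 0.3 -0.4 -0.2] 11.84
0.086 [0.4821 0.1463 0.0858] [ 0.3 -1.   0.7] 12.09
0.083 [0.4821 0.1462 0.0828] [0.6 0.  0.4] 12.34
0.08 [0.4829 0.1465 0.0803] [ 1.1 -1.2  3.4] 12.59
```

It slid straight in. I release, retreat and check, and re-measure the handle for the grasp.

Run:
```python
from h import *
ctrl.ungrasp();ctrl.pause(.4)
ctrl.movel([.4821,.1463,.26],max_speed=.15)
ctrl.movel([.478,.14,.30],max_speed=.15)
p,X=wrist("wD");print("wrist",*caddyfit(X)[:4])
Y={"wrist":X}
for n in("scene","side"):
    q,d=vision.grab_frame(n);cv2.imwrite(f"pics/{n}2.png",q);Y[n]=cloud(n,d);print(n,*caddyfit(Y[n])[:4])
for n,X in Y.items():
    a=np.deg2rad(3.6);R=np.array([[np.cos(a),np.sin(a)],[-np.sin(a),np.cos(a)]])
    L=(X[...,:2]-[.4783,.211])@R.T
    h=(abs(L[...,0])<.02)&(abs(L[...,1])<.037)&(abs(X[...,2]-.108)<.008)
    g=cv2.minAreaRect(X[h][:,:2].astype(np.float32));print(n,"bar",h.sum(),np.round(g[0],4),np.round(g[1],3),round(g[2],1),np.nanmedian(X[h][:,2]).round(4))
    w=(np.hypot(L[...,0],L[...,1]+.065)<.03)&(X[...,2]>.06)&(X[...,2]<.13);top=X[w][:,2]
    print(n,"can top z",np.nanpercentile(top,[50,90,97]).round(4),cyl(X,.4822,.1463,.05,.1))
print(get_state()["time"])
cv2.imwrite("pics/chk.png",np.hstack([cv2.resize(p,(400,300)),cv2.resize(cv2.imread("pics/scene2.png")[130:280,140:340],(400,300))]))
```

```text
wrist 9326 [0.4795 0.2103] [0.0811 0.2207] 3.6
scene 1461 [0.4767 0.2123] [0.0817 0.2235] 3.8
side 1285 [0.4783 0.2102] [0.0808 0.2268] 3.5
wrist bar 1431 [0.4797 0.2105] [0.016 0.066] 3.4 0.1096
wrist can top z [0.1079 0.1089 0.1094] (array([0.48381709, 0.14380913]), 251)
scene bar 188 [0.4763 0.2109] [0.017 0.067] 3.9 0.107
scene can top z [0.0953 0.1064 0.107 ] (array([0.48212545, 0.14683086]), 452)
side bar 169 [0.4779 0.2091] [0.016 0.066] 3.6 0.1101
side can top z [0.0973 0.1096 0.1108] (array([0.48243342, 0.14640791]), 444)
15.4
```

View pics/chk.png

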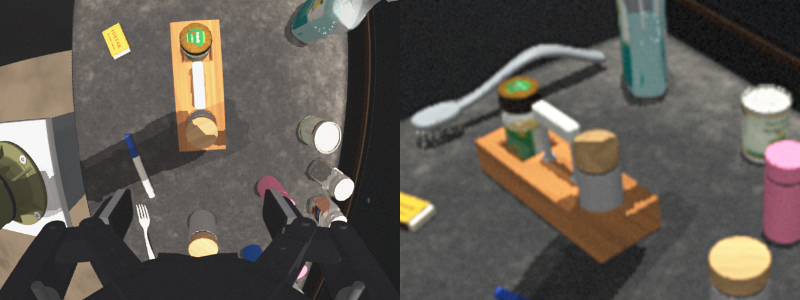

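The canister stands fully down, with its top at 108 mm and its axis on the well. The left view shows its lid at (202,130), the bar at (198,85) and the jar at (195,40). Now the handle grasp and the lift.

Run:
```python
from h import *
q=(Ro.from_euler("z",3.6,degrees=True)*Ro.from_quat([.70711,.70711,0,0])).as_quat();Q=q[[3,0,1,2]].tolist()
ctrl.movep([.4783,.2105,.20],Q);ctrl.movel([.4783,.2105,.099],max_speed=.1)
s=get_state();print(s["contact_force"],s["tcp_pos"])
ctrl.close_gripper(90);ctrl.pause(.3)
s=get_state();print(s["width"],s["gripper_force"],s["contact_force"],s["tcp_pos"])
ctrl.movel([.4783,.2105,.119],max_speed=.03);s=get_state();print(s["width"],s["gripper_force"],s["contact_force"],s["wrist_torque"])
for n in("scene","side"):
    p,d=vision.grab_frame(n);cv2.imwrite(f"pics/{n}3.png",p);X=cloud(n,d)
    m=(abs(X[...,0]-.478)<.045)&(abs(X[...,1]-.2105)<.115)&(abs(X[...,2]-.06)<.012)
    P=X[m];A=np.c_[P[:,0]-.478,P[:,1]-.2105,np.ones(len(P))]
    f=least_squares(lambda p:A@p-P[:,2],[0,0,.06],loss="soft_l1",f_scale=.002).x;print(n,len(P),"slopes x,y,height",f.round(4))
print(s["time"])
```

```text
[ 0.40123661  0.05104612 -0.37382662] [0.47871592 0.21062991 0.0996162 ]
0.014931929462418841 88.70869159698486 [3.94227961 0.06137548 2.01157009] [0.47896788 0.21060046 0.09923047]
0.014450937317711434 87.90355324745178 [ 0.41024387  0.4626519  -8.40350345] [ 0.1270079   0.0053975  -0.01431954]
scene 1799 slopes x,y,height [0.0148 0.0059 0.0579]
side 1441 slopes x,y,height [0.006  0.0062 0.0607]
18.875
```

Run:
```python
from h import *
ctrl.movel([.4783,.2105,.199],max_speed=.04);ctrl.pause(.8)
s=get_state();print(s["width"],s["gripper_force"],s["contact_force"],s["tcp_pos"],s["time"])
I=[]
for n in("scene","side"):
    p,d=vision.grab_frame(n);X=cloud(n,d)
    m=(abs(X[...,0]-.478)<.045)&(abs(X[...,1]-.2105)<.115)&(abs(X[...,2]-.14)<.012)
    P=X[m];A=np.c_[P[:,0]-.478,P[:,1]-.2105,np.ones(len(P))]
    f=least_squares(lambda p:A@p-P[:,2],[0,0,.14],loss="soft_l1",f_scale=.002).x;print(n,len(P),"slopes,height",f.round(4))
    print("canister",cyl(X,.4822,.1463,.15,.2))
    I.append(cv2.resize(p[60:270,100:380],(400,300)))
cv2.imwrite("pics/fin.png",np.hstack(I))
```

```text
0.014737556463429755 87.9162847995758 [ 0.02430026  0.14639379 -7.90874824] [0.47828599 0.21051573 0.19901336] 21.925
scene 1960 slopes,height [0.0135 0.0064 0.138 ]
canister (array([0.48092385, 0.14986324]), 564)
side 1494 slopes,height [0.0097 0.0083 0.1408]
canister (array([0.48091419, 0.14943008]), 520)
```

View pics/fin.png

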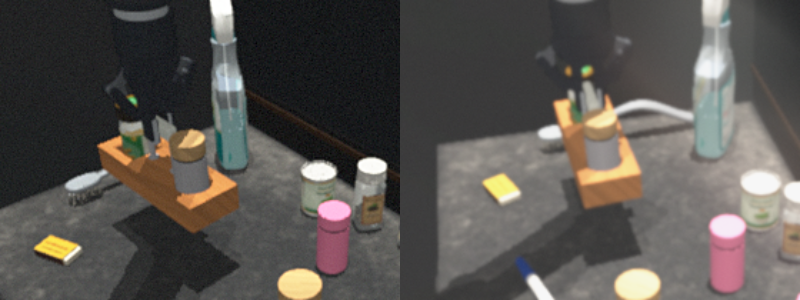

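The caddy is held level (slopes up to about 0.014) and about 0.10 m up, with the canister at (190,160) and the jar at (130,130) both seated. Handing in.

```bash
python3 -c "
from station import ticket;print(ticket.close_job())"
```

```text
the job is handed in; nothing more can be done
None
```

The 46 mm canister stands fully down in the round well, and the loaded caddy was held level by its white handle about 10 cm above the worktop, with the jar in place, when I handed the job in; the hand-in returned no verdict.

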